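# Poke the potted module out of the test jig

## Task

Take the C-shaped extractor by its grip, hook it round the free end of the sloping test jig so that its pin is under the stuck black module, feel for the access hole in the pocket's underside and push the module up until it clicks and stays up, some 15 mm proud. Stand the extractor back upright on the bench, then take the module and set it down, right way up and not dropped, flat on the floor of the grey tray. Leave the screwdriver and the wire spool where they lie.

Things in the scene. Friction and masses are not known exactly. Their poses are not given: they have to be found in the camera images.
- pocket (a point): Middle of the mouth of the pocket in the fixed jig's sloping aluminium face, 130 mm above the bench. z: outward normal of the face, leaning 30 deg from vertical to the robot's side; x: up the slope; y: level along the jig. The block is 96 mm in x (-48 to 48), 122 in y (-50 to 72), 30 thick; the pocket is 48 (x) by 56 mm (y), right through it. Its -y end overhangs freely.
- pocket_under (a point): Point 38 mm straight under the pocket's mouth along its normal (same axes), on the underside of the 8 mm thick steel strip that is the pocket's floor (72 mm long in y). The strip has one square access hole, 22 x 22 mm, under the module. Its centre is at x = 0 here but anywhere from y = -16 to +16 mm: not given and out of sight, to be felt for from below.
- jig: The jig's grey stand, fixed. Origin: on the bench straight below the middle of the pocket's mouth; z up, y along the jig. Base plate 10 mm thick, x -60 to 60, y -38 to 92 mm; one column (x -30 to 30, y 52 to 72 mm) carries the block, so the space under the pocket is open from the -y end, its underside some 85 mm above the bench there.
- module_center (a point): Centre of the black module, 46 (x) by 54 (y) by 30 mm (z), its lowest 12 mm 3 mm narrower at each y end; 0.18 kg. It starts flush with the face, axes as the pocket's; no finger fits beside it. Sprung plungers in the pocket's y walls, 7 mm below the face, nip it: pushing takes about 5 to 15 N; raised 16 mm or more they click in under the ledge and keep it some 15 mm proud, to be gripped by its sides.
- extractor_grip (a point): Extractor, a steel C-frame of 0.32 kg standing on its foot. This point: centre of its grip, a block 26 x 26 and 50 mm high, 161 mm above the foot's underside. z: up along the grip; y: the way the throat opens, towards the jig. Top arm under the grip: 30 mm wide, 12 thick, its underside 37 mm below this point; spine 30 wide at y = -84 to -70 mm.
- extractor_tip (a point): Top of the extractor's pin, straight below the grip's centre by 111 mm (same axes); 74 mm of throat between it and the top arm. The pin is round, 10 mm thick, with a ball end, and points up 40 mm from the foot, a plate 10 mm thick and 46 mm wide (x) that reaches from y = -86 to 22 mm.
- tray: Fixed grey plastic tray, 170 (x) by 160 (y) by 22 mm high, walls and floor 4 mm thick, open above. Origin: centre of its underside, on the bench.
- screwdriver_grip (a point): Bystander: green-handled screwdriver, 190 mm, lying down; this point is on its handle
- spool_center (a point): Bystander: white plastic solder-wire spool, 60 mm across, 46 mm high; its centre
There are look-alikes about, which are no part of the job. Leave any orange or yellow look-alike of the part that bears module_center alone.

How it is judged:
On the way, in this order (a step that is already met when the one before it is completed fails the run):
1. The extractor, from below, has pushed the module at least 13 mm up out of the pocket (z of module_center in the frame of pocket above -0.002 m and contact force between extractor and module above 0.5 N), for 0.1 s.
2. The extractor stands upright on the bench again, let go, with the module still proud in the jig (angle between extractor_grip's own z axis and vertical below 0.1 rad and height (world z) of extractor_grip between 0.155 and 0.167 m and contact force between the fingers and extractor below 0.1 N and z of module_center in the frame of pocket above -0.005 m and distance between module_center and pocket below 0.04 m), for 0.2 s.
3. The module has been lowered to the tray's floor (within about 10 mm of it) while still held (x of module_center in the frame of tray between -0.075 and 0.075 m and y of module_center in the frame of tray between -0.07 and 0.07 m and z of module_center in the frame of tray below 0.03 m and angle between module_center's own z axis and vertical below 0.4 rad and contact force between the fingers and module above 0.5 N), for 0.05 s.
At the end, for the whole second after the job is handed in: The module lies right way up (within 0.15 rad) and at rest on the tray's floor, its centre within the tray (75 mm in x and 70 mm in y of the tray's middle) and less than 26 mm above the tray's underside; the extractor stands upright (within 0.1 rad) and still on the bench; both are let go (x of module_center in the frame of tray between -0.075 and 0.075 m and y of module_center in the frame of tray between -0.07 and 0.07 m and z of module_center in the frame of tray below 0.026 m and angle between module_center's own z axis and vertical below 0.15 rad and angle between extractor_grip's own z axis and vertical below 0.1 rad and height (world z) of extractor_grip between 0.155 and 0.167 m and linear speed of each of module, extractor below 0.02 m/s); the robot touches nothing.
It fails at once if The screwdriver or the spool is shifted by more than 40 mm (distance of any of screwdriver_grip, spool_center from where it was at the start of the episode above 0.04 m).
It also fails if it takes over 61 s, if anything falls off the work surface, if the arm or the gripper's body presses on something with over 40 N, if the wrist force passes 120 N, or if a joint passes its speed limit or range.

## Robot

A 7-joint arm with a two-finger parallel gripper is mounted at the origin on the work surface. World frame = base frame: x ahead of the robot, y to its left, z up, the work surface at z = 0. Lengths are in m, angles in rad, forces in N, time in s.
With the tool pointing down it reaches from about 0.4 to 0.85 m from the base axis. Payload 10.4 kg.
Tool frame: the origin (TCP) lies on the centre line of the jaws, within the pads' length; the fingertips stand 14 mm ahead of it and the grasp point (between the pads) lies 5 mm behind it (manip.tip_reach is the distance from the TCP to the fingertips, in m); z points along the fingers, y is the line along which they close (so a half turn about z gives the same grasp; the last joint's range is limited). The gripper opens to 85 mm and grips with 20 to 120 N. Pads are 22 mm wide; open, the fingers measure 114 mm over their backs; the gripper's body (76 mm by 85 mm) begins 54 mm behind the grasp point. The pads swing forward as they close: fully open they stand 13 mm farther back than shut.
Start: joints at [1.096, 0.332, -0.065, 1.46, 0.022, 1.35, -0.088], TCP at [0.273, -0.562, 0.245] pointing down, gripper open.
Joint ranges: [-2.6, 2.6], [-0.5, 2.12], [-1.47, 1.34], [0.16, 2.42], [-1.27, 4.41], [0.06, 2.06], [-2.6, 2.6]. Speed limits (rad/s): [2.22, 2.22, 2.79, 2.79, 3.14, 3.14, 3.14].

## Interface

Orientations are given as a unit quaternion [x, y, z, w].
In Python, from workcell import manip gives the robot as it stands.
- The arm moves only by the shell command python3 -m pendant 'ROWS' [FORCE]. ROWS is JSON, a list of rows, each a list of 7 numbers: the shift along the tool's x, y, z in units of 50 mm (1.0 is 50 mm), then the turn, a rotation vector about the tool's x, y, z in units of 8 degrees (1.0 is 8 degrees), then the opening, from -1 (shut) to 1 (fully open), so that 0 is half open. In form: [[dx, dy, dz, ax, ay, az, jaw], ...]. A call has exactly 10 rows; each row is the pose to reach, as a shift and turn from the pose commanded when the call began, along the tool's axes at that moment; what a row does not reach only later rows make up. A row lasts 1/8 s, in which the tool goes at most 62.5 mm and 10.7 degrees, less where a joint would pass 70% of its speed; a pose out of reach is approached as far as the arm can. A call with a gripper value outside its range is refused whole. The fingers move at their own pace and stop on an object; FORCE is the grip in N (left out, the last holds). Time passes only in rows, so rows that repeat a pose let the fingers close, or fill a call up. It gives the time, the measured TCP pose, the force, the opening and the grip force at its end, in the units of the state.
- manip.get_obs(): the state, without advancing time (a new reading comes with each control period).
- manip.camera(name): name is "scene" or "side" or "wrist"; returns (picture, depth): 420x560x3 uint8, red, green, blue; 420x560 float32, m along the optical axis (not along the pixel's ray), 0 where there is no reading.
- manip.get_calibration(name): a dict with "fx", "fy", "cx", "cy" (pixels), "D" ([k1, k2, p1, p2, k3] as OpenCV has them; the pictures are not rectified), "xyz" and "orientation" of the camera in the world. Camera axes: x right, y up, looking along -z (the intrinsics and any distortion apply to the point x, -y, -z); pixel columns grow to the right and rows downward; lengths in m; the calibration is good to about 2 mm. A picture is of the moment at which its call begins: read the wrist's pose just before it. get_calibration takes no time and is no camera call; for the wrist camera it gives the pose at the moment of the call.
- manip.hand_in(): hands the job in; it is judged then, once.
Trained networks look in the newest picture that a camera, given by its name, has taken for a name from the list of things; names that differ only in an ending like _2 or _b are one class to them, and where a whole thing is asked for, a point or a joint stands for the part that bears it (a point fixed in the world has none). Each returns a list of dicts, best first, with "p" (0 to 1); they miss things now and then, are a little off and sometimes report something else, mostly with a low value. They report only what shows in the picture. A call takes as long as a camera call. They do not tell look-alikes from the thing itself.
- manip.find_in(thing, camera): "box" ([left, top, right, bottom] in pixels, round what is visible of it).
- manip.trace(thing, camera): "pixels" (420x560 bool, what is visible of it) and "box" ([left, top, right, bottom] in pixels, round what is visible of it).
- manip.tip_of(thing, camera): "pixel" ([column, row] in pixels: a listed point, or the origin of a listed thing).
The state is a dict: "clock": time; "joint_pos": joint angles; "joint_velocities": joint speeds; "tau": joint torques, N m; "position": TCP position; "ee_rot": TCP orientation; "ft_force": force on the tool from outside, world axes, zero at the start; "torque": the same for the moment, N m; "grip_width": opening from 0.0 (shut) to 1.0 (fully open); "grasp_force": force on a finger pad.
Only numpy, scipy, OpenCV 4.12 (cv2) and the standard library are available. Lean on these libraries where they do the work, as an engineer would, in place of code of your own. Each camera call takes 0.05 s, during which the arm holds its last target. There are 200 camera calls.

## Working session

There is one attempt and no reset: what is moved stays moved. The work goes in short steps, Python scripts to look and compute and a shell command to move; the robot and the scene stay as the last step left them, time stands still between calls to the robot, and variables do not carry over. Pictures are saved under pics/ and viewed, at most 10 in all, crops included, and the job is handed in when it is done.

```bash
mkdir -p pics; ls
cat > h.py <<'E'
import numpy as np, cv2
from scipy.spatial.transform import Rotation as R
from workcell import manip
def cal(n):
    c=manip.get_calibration(n); K=np.array([[c['fx'],0,c['cx']],[0,c['fy'],c['cy']],[0,0,1]])
    o=c['orientation']; return K,np.array(c['D'],float),np.array(c['xyz']),R.from_quat(o).as_matrix()
def world(n,px,d,c=None):
    K,D,t,M=c or cal(n); px=np.array(px,float).reshape(-1,1,2)
    u=cv2.undistortPoints(px,K,D).reshape(-1,2); d=np.array(d).reshape(-1,1)
    return (np.hstack([u[:,:1],-u[:,1:],-np.ones((len(u),1))])*d)@M.T+t
def proj(n,P,c=None):
    K,D,t,M=c or cal(n); p=(np.atleast_2d(P)-t)@M; p=p*[1,-1,-1]
    return cv2.projectPoints(p,np.zeros(3),np.zeros(3),K,D)[0].reshape(-1,2)
def cloud(n,depth,c=None):
    v,u=np.mgrid[:420,:560]; P=world(n,np.stack([u.ravel(),v.ravel()],1),depth.ravel(),c); return P.reshape(420,560,3)
def toolmove(p,q):  # rows units to reach pose p,q from present measured pose
    o=manip.get_obs(); M=R.from_quat(o['ee_rot']); d=M.inv().apply(np.array(p)-o['position'])/0.05
    r=np.degrees((M.inv()*R.from_quat(q)).as_rotvec())/8; return np.round(d,3),np.round(r,3)
E
python3 - <<'E'
from h import *
import pickle
o=manip.get_obs(); print(o)
ims=[]
for n in ['scene','side']:
    im,d=manip.camera(n); pickle.dump((im,d,cal(n)),open(n+'.pkl','wb')); ims.append(im)
    P=cloud(n,d)
    print(n,cal(n)[2:])
    for t in ['pocket','module_center','extractor_grip','extractor_tip','tray','screwdriver_grip','spool_center','jig']:
        for r in manip.tip_of(t,n)[:3]:
            u,v=map(int,np.round(r['pixel'])); print(t,round(r['p'],2),(u,v),P[min(v,419),min(u,559)].round(3))
cv2.imwrite('pics/a.png',cv2.cvtColor(ims[0],cv2.COLOR_RGB2BGR))
cv2.imwrite('pics/b.png',cv2.cvtColor(ims[1],cv2.COLOR_RGB2BGR))
E
```

```text
pics
{'clock': 0.0, 'joint_pos': array([ 1.09636719,  0.33289534, -0.06468489,  1.46094191,  0.02159562,
        1.34990351, -0.08850308]), 'joint_velocities': array([-0.00138327,  0.00096912, -0.00077438, -0.00094408,  0.00112623,
       -0.00218333,  0.00027258]), 'tau': array([ 1.05252755e-04, -6.25452161e+01,  4.88950917e-02, -3.91602838e+01,
        1.61572709e-02,  9.83221427e-03, -2.39776728e-05]), 'position': array([ 0.27271523, -0.56196488,  0.24450094]), 'ee_rot': array([ 9.74589097e-01,  2.23999029e-01, -1.95608284e-04, -6.99612685e-04]), 'ft_force': array([0.10242528, 0.1929662 , 0.17239655]), 'torque': array([ 0.02523509,  0.00783589, -0.03000383]), 'grasp_force': 0.0, 'grip_width': 0.9993327268325475}
scene (array([ 0.99616466, -0.483593  ,  0.91490418]), array([[ 0.76208121, -0.51088473,  0.39778013],
       [ 0.64744342,  0.59461335, -0.47670953],
       [ 0.00701824,  0.6208315 ,  0.78391262]]))
pocket 0.93 (256, 180) [0.48  0.009 0.132]
module_center 0.98 (334, 219) [ 0.996 -0.484  0.915]
module_center 0.81 (286, 275) [ 0.641 -0.081  0.033]
module_center 0.77 (331, 
[... 313 characters left out ...]
02]), array([[ 0.89844711,  0.32631319, -0.29378988],
       [-0.43889207,  0.64774638, -0.6227346 ],
       [-0.01290518,  0.68843615,  0.72518213]]))
pocket 0.91 (212, 237) [0.475 0.008 0.126]
module_center 0.89 (267, 185) [0.668 0.185 0.025]
module_center 0.81 (218, 238) [ 0.481 -0.007  0.136]
module_center 0.71 (302, 278) [ 0.613 -0.085  0.031]
extractor_grip 0.95 (276, 343) [ 0.472 -0.258  0.182]
extractor_grip 0.43 (368, 302) [ 0.699 -0.183  0.022]
extractor_tip 0.75 (280, 376) [ 0.483 -0.249  0.05 ]
tray 0.94 (169, 196) [0.458 0.277 0.002]
screwdriver_grip 0.68 (367, 305) [ 0.694 -0.187  0.022]
spool_center 0.82 (312, 225) [0.69  0.014 0.046]
jig 0.86 (219, 279) [ 0.331 -0.548  0.781]
```

View pics/a.png

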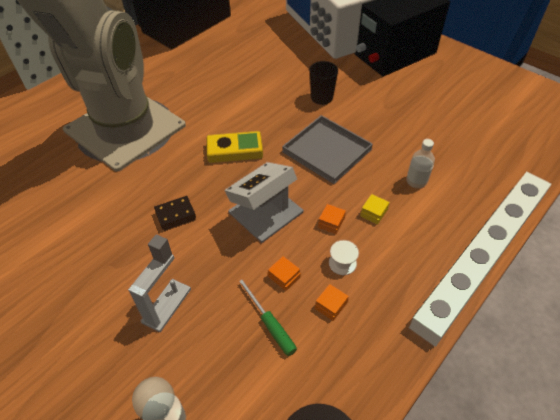

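View pics/b.png

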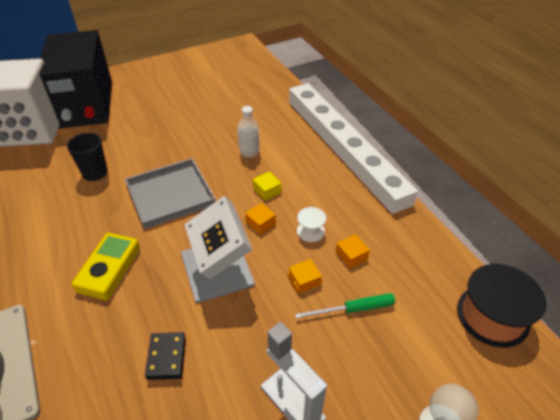

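Run:
```python
from h import *
import pickle
A=[]
for n in ['scene','side']:
    im,d,c=pickle.load(open(n+'.pkl','rb')); P=cloud(n,d,c); A.append((P[d>0],im[d>0]))
    for nm,Q in [(n,A[-1][0])]:
        # face plane
        s=Q[(np.linalg.norm(Q-[.48,.01,.13],axis=1)<.1)&(Q[:,2]>.085)]
        best=None
        rng=np.random.default_rng(0)
        for i in range(400):
            a,b,e=s[rng.choice(len(s),3)]; v=np.cross(b-a,e-a); l=np.linalg.norm(v)
            if l<1e-5: continue
            v/=l; v*=np.sign(v[2])
            if v[2]<.75 or v[2]>.95: continue
            k=abs((s-a)@v)<.0025
            if best is None or k.sum()>best.sum(): best=k
        f=s[best]; m=f.mean(0); v=np.linalg.svd(f-m,full_matrices=False)[2][2]; v*=np.sign(v[2])
        yd=np.cross(v,[0,0,1]); yd=np.array([-v[1],v[0],0]); yd/=np.linalg.norm(yd); yd*=np.sign(yd[1]); xd=np.cross(yd,v)
        q=np.stack([(f-m)@xd,(f-m)@yd],1).astype(np.float32)
        lo,hi=np.percentile(q,[.5,99.5],axis=0); r=cv2.minAreaRect(q)
        print(n,'normal',v.round(3),'tilt',np.degrees(np.arccos(v[2])),'yaw y',np.degrees(np.arctan2(yd[1],yd[0])),len(f),'size',hi-lo,r)
        cen=m+xd*(lo[0]+hi[0])/2+yd*((lo[1]+hi[1])/2-.011); print('pocket',cen.round(4))
        e=Q[(abs(Q[:,0]-.48)<.1)&(abs(Q[:,1]+.26)<.14)]
        t=e[(e[:,2]>.175)&(e[:,2]<.2)]; print('griptop',t.mean(0).round(4),cv2.minAreaRect(t[:,:2].astype(np.float32)))
        t=e[(e[:,2]>.131)&(e[:,2]<.141)]; print('arm',t.mean(0).round(4),cv2.minAreaRect(t[:,:2].astype(np.float32)))
        t=e[(e[:,2]>.007)&(e[:,2]<.014)]; print('foot',t.mean(0).round(4),cv2.minAreaRect(t[:,:2].astype(np.float32)))
        t=Q[(abs(Q[:,0]-.47)<.13)&(abs(Q[:,1]-.28)<.13)&(Q[:,2]>.015)&(Q[:,2]<.03)]; print('tray',cv2.minAreaRect(t[:,:2].astype(np.float32)))
```

```text
scene normal [-0.493  0.055  0.868] tilt 29.742583982114375 yaw y 83.6623450682698 1053 size [0.09888385 0.12167871] ((-0.0044436976313591, 0.0018104314804077148), (0.12450084090232849, 0.1013827994465828), 88.6890640258789)
pocket [0.4777 0.0042 0.1295]
griptop [ 0.4859 -0.2477  0.1835] ((0.4839450716972351, -0.24716751277446747), (0.027862366288900375, 0.026822755113244057), 16.106632232666016)
arm [ 0.4962 -0.2898  0.135 ] ((0.4920419156551361, -0.28135183453559875), (0.031759750097990036, 0.09604864567518234), 14.673901557922363)
foot [ 0.4946 -0.2715  0.0097] ((0.5055440664291382, -0.23015913367271423), (0.2107933908700943, 0.09362171590328217), 72.91978454589844)
tray ((0.4461159408092499, 0.25875622034072876), (0.21836960315704346, 0.20514114201068878), 89.22225952148438)
side normal [-0.497  0.055  0.866] tilt 30.02674865251972 yaw y 83.64439066379622 2480 size [0.09558833 0.12265793] ((-0.0005816146731376648, 0.003981988877058029), (0.0968402549624443, 0.12542930245399475), 0.076631560921669)
pocket [0.4762 0.0034 0.1286]
griptop [ 0.4808 -0.2494  0.1838] ((0.4815707206726074, -0.24755026400089264), (0.025637196376919746, 0.025297990068793297), 14.74210262298584)
arm [ 0.492  -0.2922  0.1358] ((0.4905301332473755, -0.2813309133052826), (0.03096219152212143, 0.09718102961778641), 14.083124160766602)
foot [ 0.486  -0.2654  0.01  ] ((0.5080333352088928, -0.22135961055755615), (0.19325274229049683, 0.09275154024362564), 71.90653991699219)
tray ((0.4432562589645386, 0.2590562403202057), (0.21691086888313293, 0.2061394900083542), 89.98871612548828)
```

```bash
cat >> h.py <<'E'
def frame(yaw,tilt=0): # yaw deg about z, then lean (about y) -tilt: z leans to -x
    return R.from_euler('z',yaw,degrees=True)*R.from_euler('y',-tilt,degrees=True)
DOWN=R.from_euler('x',180,degrees=True)
EYAW,PYAW=14.4,-6.35
QE=(frame(EYAW)*DOWN).as_quat(); QP=(frame(PYAW,30)*DOWN).as_quat()
POCK=np.array([.4768,.0037,.130])
FP=frame(PYAW,30)
E
python3 -c "
from h import *
print(toolmove([.4825,-.2474,.27],QE))"
```

```text
(array([ 6.522, -3.836, -0.494]), array([1.000e-03, 0.000e+00, 1.436e+00]))
```

```bash
python3 -m pendant '[[0.8,-0.5,-0.5,0,0,0.3,1],[1.7,-1,-0.5,0,0,0.6,1],[2.6,-1.5,-0.5,0,0,0.9,1],[3.5,-2,-0.5,0,0,1.2,1],[4.4,-2.6,-0.5,0,0,1.44,1],[5.3,-3.1,-0.5,0,0,1.44,1],[6.1,-3.6,-0.5,0,0,1.44,1],[6.52,-3.84,-0.5,0,0,1.44,1],[6.52,-3.84,-0.5,0,0,1.44,1],[6.52,-3.84,-0.5,0,0,1.44,1]]' 100
python3 - <<'E'
from h import *
c=cal('wrist'); o=manip.get_obs(); print(o['position'],o['joint_pos'].round(2))
im,d=manip.camera('wrist'); P=cloud('wrist',d,c); cv2.imwrite('pics/c.png',cv2.cvtColor(im,cv2.COLOR_RGB2BGR))
Q=P[d>0]; e=Q[np.linalg.norm(Q[:,:2]-[.485,-.26],axis=1)<.12]
t=e[(e[:,2]>.179)&(e[:,2]<.2)]; print('griptop',len(t),t.mean(0),cv2.minAreaRect(t[:,:2].astype(np.float32)))
t=e[(e[:,2]>.13)&(e[:,2]<.141)]; print('arm',cv2.minAreaRect(t[:,:2].astype(np.float32)))
print(toolmove([.4825,-.2474,.158],QE))
E
```

```text
clock: 2.15
position: [0.4818, -0.2482, 0.2703]
ee_rot: [0.992, 0.124, -0.0, 0.0]
ft_force: [0.1, -1.1, -0.1]
grip_width: 1.002
grasp_force: 0.0
[ 0.4818369  -0.24821632  0.27032633] [ 0.66  0.15 -0.3   1.63  0.05  1.36 -0.97]
griptop 1280 [ 0.48422458 -0.24734251  0.1856094 ] ((0.4825800657272339, -0.24761338531970978), (0.02679527923464775, 0.025598371401429176), 13.780996322631836)
arm ((0.4912814795970917, -0.2822996973991394), (0.030723948031663895, 0.09588366746902466), 14.20721435546875)
(array([ 0.022, -0.018,  2.246]), array([ 0.003,  0.002, -0.017]))
```

View pics/c.png

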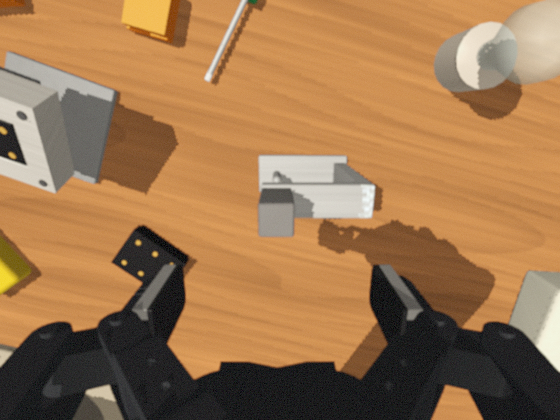

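The wrist view shows the extractor's grey grip at (277,213) with its arm and pin at (277,178). The black block loose on the bench (150,255) is a look-alike, and the module meant is the black one in the jig's sloping face (10,135).

```bash
python3 -m pendant '[[0.02,-0.02,0.8,0,0,0,1],[0.02,-0.02,1.6,0,0,0,1],[0.02,-0.02,2.22,0,0,0,1],[0.02,-0.02,2.22,0,0,0,1],[0.02,-0.02,2.22,0,0,0,-0.2],[0.02,-0.02,2.22,0,0,0,-0.6],[0.02,-0.02,2.22,0,0,0,-1],[0.02,-0.02,2.22,0,0,0,-1],[0.02,-0.02,2.22,0,0,0,-1],[0.02,-0.02,2.22,0,0,0,-1]]' 110
python3 -c "
from h import *
# target pre-hook: tip at y=-95 (pocket frame), 44 below mouth; grip 111 above tip
q=QP
for y in (-.125,-.0,):
  tip=np.array([0,y,-.044]); g=tip+[0,0,.111-.003]; p=POCK+FP.apply(g); print(p,toolmove(p,q))
"
```

```text
clock: 3.45
position: [0.4838, -0.2464, 0.1604]
ee_rot: [0.992, 0.125, 0.001, 0.001]
ft_force: [1.2, -1.2, 5.3]
grip_width: 0.288
grasp_force: 108.5
[ 0.43117112 -0.11699385  0.18542563] (array([-0.377, -2.768, -0.505]), array([-0.669,  3.695,  2.531]))
[0.44499633 0.00723925 0.18542563] (array([ 0.507, -5.107, -0.508]), array([-0.669,  3.695,  2.531]))
```

```bash
python3 -m pendant '[[0,0,-0.7,0,0,0,-1],[0,0,-1.4,0,0,0,-1],[-0.1,-0.6,-1.5,-0.15,0.8,0.55,-1],[-0.2,-1.2,-1.4,-0.3,1.6,1.1,-1],[-0.3,-1.8,-1.2,-0.45,2.4,1.65,-1],[-0.35,-2.4,-0.9,-0.6,3.2,2.2,-1],[-0.4,-2.7,-0.6,-0.67,3.7,2.53,-1],[-0.4,-2.77,-0.54,-0.67,3.7,2.53,-1],[-0.4,-2.77,-0.54,-0.67,3.7,2.53,-1],[-0.4,-2.77,-0.54,-0.67,3.7,2.53,-1]]'
python3 - <<'E'
from h import *
o=manip.get_obs(); print(o['joint_pos'].round(2)); cv=[]
M=R.from_quat(o['ee_rot']); tip=o['position']+M.apply([0,0,.110]); print('tip est in pocket',FP.inv().apply(tip-POCK))
for n in ['side','scene']:
    im,d=manip.camera(n); P=cloud(n,d); cv.append(im)
    Q=P[d>0]
    L=FP.inv().apply(Q-POCK)
    s=L[(abs(L[:,0])<.03)&(L[:,1]>-.15)&(L[:,1]<-.1)&(L[:,2]>.06)]
    if len(s): print(n,'grip top', s[:,2].max(), np.median(s[s[:,2]>s[:,2].max()-.004],axis=0))
    for t in ['extractor_tip','extractor_grip','pocket']:
        for r in manip.tip_of(t,n)[:2]:
            u,v=map(int,np.round(r['pixel'])); print(n,t,round(r['p'],2),FP.inv().apply(P[v,u]-POCK).round(3))
    print('proj tip',proj(n,tip),'pocket',proj(n,POCK))
cv2.imwrite('pics/d.png',cv2.cvtColor(np.vstack([cv[0][120:420],cv[1][100:400]]),cv2.COLOR_RGB2BGR))
print(toolmove(POCK+FP.apply([0,-.125,-.044+.110]),QP))
E
```

```text
clock: 4.7
position: [0.4303, -0.1173, 0.1873]
ee_rot: [0.965, -0.053, 0.258, 0.014]
ft_force: [-0.4, -0.3, -2.4]
grip_width: 0.288
grasp_force: 109.2
[ 0.65 -0.37 -0.37  2.36 -0.36  0.64 -1.18]
tip est in pocket [ 1.12360762e-04 -1.25272078e-01 -4.40182616e-02]
side grip top 0.4467507255889326 [ 0.02856071 -0.10538471  0.44378736]
side extractor_tip 0.87 [-0.    -0.122 -0.047]
side extractor_grip 0.94 [ 0.013 -0.148  0.096]
side pocket 0.69 [ 0.003 -0.002 -0.002]
proj tip [[247.73720821 300.65266871]] pocket [[213.78639675 236.88409927]]
scene grip top 0.4171829354488522 [ 0.02940248 -0.14982232  0.41718294]
scene extractor_tip 0.95 [-0.099 -0.099 -0.095]
scene extractor_grip 0.97 [ 0.011 -0.131  0.071]
scene pocket 0.82 [-0.006  0.006 -0.002]
scene pocket 0.73 [-0.094  0.277 -0.092]
proj tip [[214.31643884 230.62324319]] pocket [[253.08651449 181.08273057]]
(array([ 0.021, -0.002, -0.007]), array([-0.006,  0.01 , -0.002]))
```

View pics/d.png

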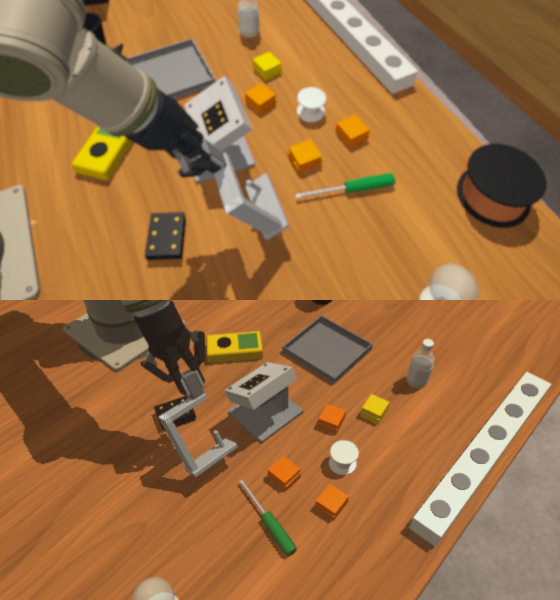

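```bash
python3 -m pendant '[[0.02,-0.3,0,0,0,0,-1],[0.02,-0.7,0,0,0,0,-1],[0.02,-1.1,0,0,0,0,-1],[0.02,-1.5,0,0,0,0,-1],[0.02,-1.9,0,0,0,0,-1],[0.02,-2.2,0,0,0,0,-1],[0.02,-2.5,0,0,0,0,-1],[0.02,-2.5,0,0,0,0,-1],[0.02,-2.5,0,0,0,0,-1],[0.02,-2.5,0,0,0,0,-1]]'
cat > s.py <<'E'
from h import *
o=manip.get_obs(); M=R.from_quat(o['ee_rot']); tip=o['position']+M.apply([0,0,.110])
print('tip',(FP.inv().apply(tip-POCK)*1000).round(1),'f(pocket)',FP.inv().apply(o['ft_force']).round(1),'j',o['joint_pos'].round(2),o['torque'].round(2))
E
python3 s.py
```

```text
clock: 6.35
position: [0.4439, 0.0068, 0.1868]
ee_rot: [0.965, -0.054, 0.258, 0.014]
ft_force: [-0.6, -1.2, -3.2]
grip_width: 0.29
grasp_force: 109.4
tip [ -0.4  -0.5 -44.3] f(pocket) [-2.  -1.2 -2.5] j [ 0.65 -0.44 -0.72  2.35 -0.31  0.63 -1.57] [0.28 0.99 0.04]
```

```bash
python3 -m pendant '[[0,0,-0.04,0,0,0,-1],[0,0,-0.08,0,0,0,-1],[0,0,-0.1,0,0,0,-1],[0,0,-0.12,0,0,0,-1],[0,0,-0.14,0,0,0,-1],[0,0,-0.16,0,0,0,-1],[0,0,-0.18,0,0,0,-1],[0,0,-0.18,0,0,0,-1],[0,0,-0.18,0,0,0,-1],[0,0,-0.18,0,0,0,-1]]'; python3 s.py
```

```text
clock: 7.6
position: [0.4395, 0.0079, 0.1947]
ee_rot: [0.965, -0.053, 0.258, 0.014]
ft_force: [0.8, 1.5, -4.9]
grip_width: 0.289
grasp_force: 109.2
tip [ -0.3   0.2 -35.2] f(pocket) [-1.9  1.6 -4.5] j [ 0.63 -0.46 -0.69  2.34 -0.31  0.66 -1.57] [0.74 0.92 0.26]
```

```bash
python3 -m pendant '[[0,0,-0.02,0,0,0,-1],[0,0,-0.04,0,0,0,-1],[0,0,-0.06,0,0,0,-1],[0,0,-0.08,0,0,0,-1],[0,0,-0.1,0,0,0,-1],[0,0,-0.12,0,0,0,-1],[0,0,-0.12,0,0,0,-1],[0,0,-0.12,0,0,0,-1],[0,0,-0.12,0,0,0,-1],[0,0,-0.12,0,0,0,-1]]'; python3 s.py
```

```text
clock: 8.85
position: [0.4366, 0.0091, 0.1998]
ee_rot: [0.965, -0.053, 0.258, 0.013]
ft_force: [2.5, 6.3, -7.0]
grip_width: 0.288
grasp_force: 109.0
tip [ -0.4   1.2 -29.2] f(pocket) [-1.9  6.5 -7. ] j [ 0.6  -0.47 -0.67  2.34 -0.3   0.67 -1.58] [2.08 0.82 1.06]
```

```bash
python3 -m pendant '[[0,-0.03,0,0,0,0,-1],[0,-0.06,0,0,0,0,-1],[0,-0.08,0,0,0,0,-1],[0,-0.08,-0.02,0,0,0,-1],[0,-0.08,-0.05,0,0,0,-1],[0,-0.08,-0.08,0,0,0,-1],[0,-0.08,-0.11,0,0,0,-1],[0,-0.08,-0.12,0,0,0,-1],[0,-0.08,-0.12,0,0,0,-1],[0,-0.08,-0.12,0,0,0,-1]]'; python3 s.py
```

```text
clock: 10.1
position: [0.434, 0.0124, 0.2051]
ee_rot: [0.965, -0.054, 0.258, 0.014]
ft_force: [1.7, -2.8, -10.5]
grip_width: 0.29
grasp_force: 109.3
tip [ -0.3   3.9 -23.2] f(pocket) [ -3.5  -2.6 -10.1] j [ 0.57 -0.48 -0.65  2.34 -0.28  0.69 -1.61] [-0.53  1.72 -0.44]
```

```bash
python3 -m pendant '[[0,0,-0.03,0,0,0,-1],[0,0,-0.06,0,0,0,-1],[0,0,-0.09,0,0,0,-1],[0,0,-0.12,0,0,0,-1],[0,0,-0.15,0,0,0,-1],[0,0,-0.18,0,0,0,-1],[0,0,-0.21,0,0,0,-1],[0,0,-0.24,0,0,0,-1],[0,0,-0.24,0,0,0,-1],[0,0,-0.24,0,0,0,-1]]'; python3 s.py
python3 - <<'E'
from h import *
n='scene'
im,d=manip.camera(n); P=cloud(n,d); L=FP.inv().apply((P-POCK).reshape(-1,3)).reshape(P.shape)
m=(d>0)&(abs(L[...,0])<.018)&(abs(L[...,1])<.02)&(L[...,2]<.03); print(n,m.sum(),np.percentile(L[m][:,2],[10,50,90]))
u,v=map(int,proj(n,POCK)[0]); cv2.imwrite('pics/e.png',cv2.cvtColor(cv2.resize(im[v-60:v+75,u-90:u+90],None,fx=4,fy=4,interpolation=cv2.INTER_CUBIC),cv2.COLOR_RGB2BGR))
E
```

```text
clock: 11.35
position: [0.4282, 0.0131, 0.2157]
ee_rot: [0.965, -0.053, 0.258, 0.014]
ft_force: [4.2, 0.3, -4.1]
grip_width: 0.29
grasp_force: 110.1
tip [  0.1   4.  -11.1] f(pocket) [ 1.5  0.7 -5.6] j [ 0.46 -0.49 -0.56  2.34 -0.22  0.72 -1.67] [0.37 0.14 0.21]
scene 459 [-0.15795876 -0.14347166  0.01817807]
```

View pics/e.png

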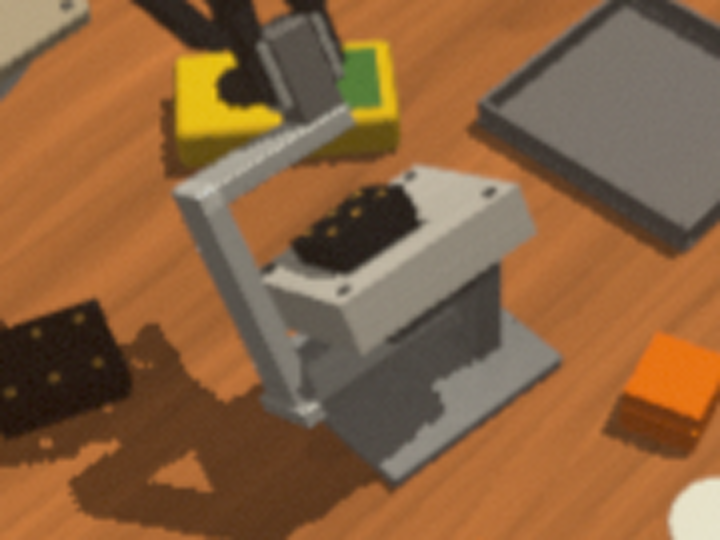

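Black module stands proud of the face at (355,225) in the crop (about 18 mm), extractor still under it; force fell to near tool weight, so it clicked. Retract.

```bash
python3 -m pendant '[[0,0,0.15,0,0,0,-1],[0,0,0.3,0,0,0,-1],[0,0,0.45,0,0,0,-1],[0,0,0.6,0,0,0,-1],[0,0,0.66,0,0,0,-1],[0,0,0.66,0,0,0,-1],[0,0.3,0.66,0,0,0,-1],[0,0.7,0.66,0,0,0,-1],[0,1.2,0.66,0,0,0,-1],[0,1.7,0.66,0,0,0,-1]]'; python3 s.py
python3 -m pendant '[[0,0.5,0,0,0,0,-1],[0,1,0,0,0,0,-1],[0,1.2,-0.3,0,0,0,-1],[0,1.4,-0.6,0,0,0,-1],[0,1.4,-0.8,0,0,0,-1],[0,1.4,-0.8,0,0,0,-1],[0,1.4,-0.8,0,0,0,-1],[0,1.4,-0.8,0,0,0,-1],[0,1.4,-0.8,0,0,0,-1],[0,1.4,-0.8,0,0,0,-1]]'; python3 s.py
python3 -c "
from h import *
print(toolmove([.485,-.24,.200],QE)); print(toolmove([.485,-.24,.1605],QE))
print(toolmove([.485,-.24,.200],(frame(-6.35)*DOWN).as_quat()))"
```

```text
clock: 12.65
position: [0.435, -0.074, 0.1872]
ee_rot: [0.965, -0.053, 0.258, 0.014]
ft_force: [-0.3, 0.2, -3.5]
grip_width: 0.286
grasp_force: 110.5
tip [  0.  -81.7 -44. ] f(pocket) [-2.1  0.2 -2.9] j [ 0.48 -0.39 -0.36  2.37 -0.23  0.62 -1.42] [ 0.26  0.91 -0.06]
clock: 13.9
position: [0.4075, -0.1405, 0.2213]
ee_rot: [0.965, -0.053, 0.258, 0.014]
ft_force: [-0.8, -0.1, -2.1]
grip_width: 0.293
grasp_force: 110.6
tip [  -0.3 -150.9   -4.5] f(pocket) [-1.7 -0.2 -1.5] j [ 0.49 -0.44 -0.15  2.34 -0.26  0.74 -1.19] [0.24 0.98 0.02]
(array([1.314, 1.807, 1.245]), array([ 0.67 , -3.698, -2.533]))
(array([0.92 , 1.808, 1.93 ]), array([ 0.67 , -3.698, -2.533]))
(array([1.314, 1.807, 1.245]), array([-7.000e-03, -3.739e+00,  1.000e-03]))
```

```bash
python3 -m pendant '[[0.2,0.3,0,0.11,-0.6,-0.4,-1],[0.4,0.6,0.2,0.22,-1.2,-0.8,-1],[0.6,0.9,0.4,0.33,-1.8,-1.25,-1],[0.8,1.2,0.65,0.45,-2.4,-1.65,-1],[1,1.5,0.9,0.56,-3.1,-2.1,-1],[1.3,1.8,1.24,0.67,-3.7,-2.53,-1],[1.31,1.81,1.24,0.67,-3.7,-2.53,-1],[1.31,1.81,1.24,0.67,-3.7,-2.53,-1],[1.31,1.81,1.24,0.67,-3.7,-2.53,-1],[1.31,1.81,1.24,0.67,-3.7,-2.53,-1]]'
python3 -c "
from h import *
print(toolmove([.485,-.24,.1605],QE),manip.get_obs()['torque'])"
```

```text
clock: 15.15
position: [0.4844, -0.2401, 0.2011]
ee_rot: [0.992, 0.125, 0.001, 0.0]
ft_force: [0.4, -0.3, -4.1]
grip_width: 0.293
grasp_force: 110.4
(array([ 0.012, -0.001,  0.812]), array([ 0.007, -0.009, -0.007])) [ 0.10404013  0.03228212 -0.01264285]
```

```bash
python3 -m pendant '[[0,0,0.3,0,0,0,-1],[0,0,0.6,0,0,0,-1],[0,0,0.75,0,0,0,-1],[0,0,0.8,0,0,0,-1],[0,0,0.82,0,0,0,-1],[0,0,0.82,0,0,0,-1],[0,0,0.82,0,0,0,-1],[0,0,0.82,0,0,0,-0.3],[0,0,0.82,0,0,0,0.2],[0,0,0.82,0,0,0,0.5]]' 60
python3 -m pendant '[[0,0,0,0,0,0,0.6],[0,0,0,0,0,0,0.6],[0,0,-0.6,0,0,0,0.6],[0,0,-1.2,0,0,0,0.7],[0,0,-1.8,0,0,0,0.8],[0,0,-2.2,0,0,0,1],[0,0,-2.2,0,0,0,1],[0,0,-2.2,0,0,0,1],[0,0,-2.2,0,0,0,1],[0,0,-2.2,0,0,0,1]]'
python3 - <<'E'
from h import *
# module proud: look from wrist after rise
c=cal('wrist'); im,d=manip.camera('wrist'); P=cloud('wrist',d,c); Q=P[d>0]
e=Q[np.linalg.norm(Q[:,:2]-[.49,-.26],axis=1)<.12]
t=e[(e[:,2]>.175)&(e[:,2]<.2)]; print('griptop',len(t),t.mean(0),t[:,2].min(),t[:,2].max())
p=POCK+FP.apply([0,0,.12]); print(p,toolmove(p,QP))
E
```

```text
clock: 16.4
position: [0.4848, -0.2403, 0.1594]
ee_rot: [0.992, 0.125, 0.0, 0.0]
ft_force: [-0.1, -0.4, -0.3]
grip_width: 0.75
grasp_force: 0.0
clock: 17.65
position: [0.4844, -0.2401, 0.2687]
ee_rot: [0.992, 0.125, -0.0, -0.0]
ft_force: [-0.5, -0.2, 0.3]
grip_width: 0.998
grasp_force: 0.0
griptop 1341 [ 0.48603868 -0.24020632  0.18532547] 0.17514368943967634 0.18773601011724167
[0.41716811 0.0103361  0.23392305] (array([-0.062, -5.187,  0.701]), array([-0.68 ,  3.713,  2.529]))
```

```bash
python3 -m pendant '[[0,-0.7,0,-0.1,0.6,0.4,1],[0,-1.4,0.1,-0.2,1.2,0.8,1],[0,-2.1,0.2,-0.3,1.8,1.2,1],[0,-2.8,0.3,-0.4,2.4,1.7,1],[0,-3.5,0.4,-0.5,3,2.1,1],[0.1,-4.2,0.6,-0.6,3.5,2.4,1],[0.1,-4.9,0.7,-0.68,3.71,2.53,1],[0.1,-5.19,0.9,-0.68,3.71,2.53,1],[0.1,-5.19,0.9,-0.68,3.71,2.53,1],[0.1,-5.19,0.9,-0.68,3.71,2.53,1]]'
python3 - <<'E'
from h import *
c=cal('wrist'); o=manip.get_obs(); im,d=manip.camera('wrist'); P=cloud('wrist',d,c)
print('tcp',FP.inv().apply(o['position']-POCK).round(4),o['joint_pos'].round(2))
cv2.imwrite('pics/f.png',cv2.cvtColor(im,cv2.COLOR_RGB2BGR))
L=FP.inv().apply((P-POCK).reshape(-1,3)).reshape(P.shape)
m=(d>0)&(abs(L[...,0])<.04)&(abs(L[...,1])<.045)&(L[...,2]>.009)&(L[...,2]<.022); q=L[m]
print('module top',len(q),np.percentile(q,[2,50,98],axis=0).round(4),cv2.minAreaRect(q[:,:2].astype(np.float32)))
f=L[(d>0)&(abs(L[...,0])<.045)&(L[...,1]>.035)&(L[...,1]<.07)&(abs(L[...,2])<.008)]; print('face z',np.median(f,axis=0))
print(toolmove(POCK+FP.apply([0,0,.018]),QP))
E
```

```text
clock: 18.95
position: [0.4254, 0.0119, 0.2247]
ee_rot: [0.964, -0.054, 0.259, 0.014]
ft_force: [-0.3, -0.3, 0.6]
grip_width: 1.002
grasp_force: 0.0
tcp [0.0023 0.0025 0.108 ] [ 0.35 -0.49 -0.47  2.33 -0.14  0.74 -1.73]
module top 4246 [[-0.0229 -0.025   0.0118]
 [ 0.0009  0.0008  0.0144]
 [ 0.0215  0.0259  0.0162]] ((-0.0012355409562587738, 0.0004201475530862808), (0.04618213698267937, 0.053283024579286575), 0.1827055811882019)
face z [ 0.00333915  0.05245795 -0.00016236]
(array([-0.048,  0.047,  1.799]), array([ 0.002, -0.003, -0.007]))
```

View pics/f.png

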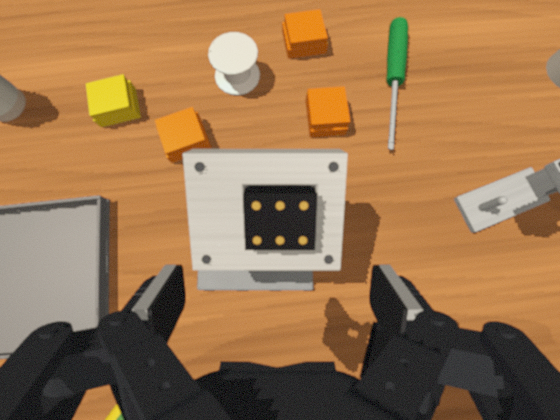

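Module's black top with six gold dots is at (280,217) in the wrist view, proud and centred on the pocket; tray at left (45,275).

```bash
python3 -c "
from h import *
print(manip.tip_reach)
print(toolmove(POCK+FP.apply([-.0005,.0005,.017]),QP))"
python3 -m pendant '[[-0.05,0.04,0.5,0,0,0,1],[-0.05,0.04,1,0,0,0,1],[-0.05,0.04,1.4,0,0,0,1],[-0.05,0.04,1.7,0,0,0,1],[-0.05,0.04,1.82,0,0,0,1],[-0.05,0.04,1.82,0,0,0,0.6],[-0.05,0.04,1.82,0,0,0,0.5],[-0.05,0.04,1.82,0,0,0,0.45],[-0.05,0.04,1.82,0,0,0,0.45],[-0.05,0.04,1.82,0,0,0,0.45]]' 50
python3 - <<'E'
from h import *
o=manip.get_obs(); print('tcp',FP.inv().apply(o['position']-POCK).round(4),FP.inv().apply(o['ft_force']))
c=cal('wrist'); im,d=manip.camera('wrist'); P=cloud('wrist',d,c)
L=FP.inv().apply((P-POCK).reshape(-1,3)).reshape(P.shape)
for s in (-1,1):
    m=(d>0)&(abs(L[...,0])<.009)&(s*L[...,1]>.028)&(s*L[...,1]<.05)&(L[...,2]<.06)
    q=L[m]; print(s,len(q),np.percentile(q[:,2],[0,5,25,50,75]).round(4))
cv2.imwrite('pics/g.png',cv2.cvtColor(im,cv2.COLOR_RGB2BGR))
E
```

```text
0.014
(array([-0.058,  0.037,  1.819]), array([ 0.002, -0.003, -0.007]))
clock: 20.25
position: [0.468, 0.0056, 0.1444]
ee_rot: [0.964, -0.053, 0.259, 0.015]
ft_force: [0.7, -0.4, -0.5]
grip_width: 0.721
grasp_force: 0.0
tcp [-0.0005  0.001   0.017 ] [ 0.403569   -0.34648432 -0.78125465]
-1 2377 [-0.0023 -0.0008  0.0084  0.03    0.0451]
1 2295 [-0.002  -0.0007  0.0006  0.0286  0.0428]
```

View pics/g.png

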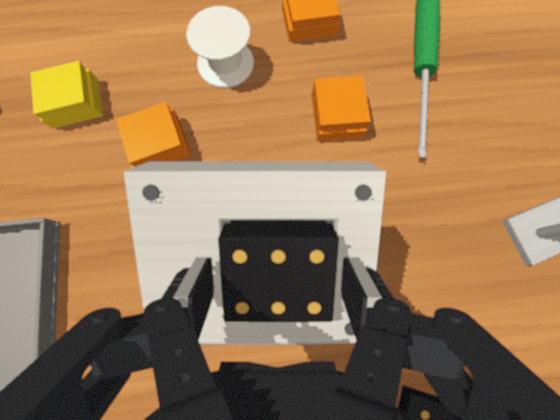

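Fingers straddle the module at (200,285) and (360,285); tips look several mm above the face, so go 4 mm deeper and close.

```bash
python3 -m pendant '[[0,0.01,0.02,0,0,0,0.45],[0,0.01,0.04,0,0,0,0.45],[0,0.01,0.06,0,0,0,0.45],[0,0.01,0.08,0,0,0,0.45],[0,0.01,0.08,0,0,0,0.3],[0,0.01,0.08,0,0,0,0.1],[0,0.01,0.08,0,0,0,-0.1],[0,0.01,0.08,0,0,0,-0.2],[0,0.01,0.08,0,0,0,-0.2],[0,0.01,0.08,0,0,0,-0.2]]' 60
python3 -c "
from h import *
o=manip.get_obs(); print('tcp',FP.inv().apply(o['position']-POCK).round(4),FP.inv().apply(o['ft_force']))"
```

```text
clock: 21.55
position: [0.4699, 0.0049, 0.1408]
ee_rot: [0.964, -0.053, 0.259, 0.015]
ft_force: [-0.3, 0.1, 1.1]
grip_width: 0.616
grasp_force: 62.3
tcp [-0.0007  0.0004  0.0128] [0.24274659 0.09083952 1.09583723]
```

```bash
python3 -m pendant '[[0,0,-0.05,0,0,0,-0.5],[0,0,-0.1,0,0,0,-0.5],[0,0,-0.2,0,0,0,-0.5],[0,0,-0.3,0,0,0,-0.5],[0,0,-0.4,0,0,0,-0.5],[0,0,-0.6,0,0,0,-0.5],[0,0,-0.8,0,0,0,-0.5],[0,0,-1.1,0,0,0,-0.5],[0,0,-1.4,0,0,0,-0.5],[0,0,-1.4,0,0,0,-0.5]]' 90
python3 - <<'E'
from h import *
o=manip.get_obs(); M=R.from_quat(o['ee_rot'])
c=cal('wrist'); im,d=manip.camera('wrist'); P=cloud('wrist',d,c)
L=M.inv().apply((P-o['position']).reshape(-1,3)).reshape(P.shape)
m=(d>0)&(abs(L[...,0])<.03)&(abs(L[...,1])<.02)&(abs(L[...,2])<.04); print('module top in tool',m.sum(),np.percentile(L[m],[5,50,95],axis=0).round(4))
cv2.imwrite('pics/i.png',cv2.cvtColor(im,cv2.COLOR_RGB2BGR))
im,d=manip.camera('side'); P=cloud('side',d)
for r in manip.trace('tray','side')[:2]:
    q=P[r['pixels']&(d>0)]; q=q[(q[:,2]>-.01)&(q[:,2]<.04)]
    print('tray',r['p'],r['box'],cv2.minAreaRect(q[:,:2].astype(np.float32)),np.percentile(q,[1,50,99],axis=0).round(3))
E
```

```text
clock: 22.8
position: [0.4354, 0.009, 0.2028]
ee_rot: [0.964, -0.053, 0.26, 0.015]
ft_force: [-0.1, 0.9, -2.3]
grip_width: 0.602
grasp_force: 94.2
module top in tool 9582 [[-0.0195 -0.018  -0.0021]
 [ 0.0075  0.0002 -0.0005]
 [ 0.023   0.018   0.0198]]
tray 0.69 [134.5, 160.4, 218.6, 231.4] ((0.46131134033203125, 0.29771688580513), (0.19196011126041412, 0.17052020132541656), 89.47614288330078) [[ 0.376  0.203 -0.001]
 [ 0.51   0.287  0.003]
 [ 0.544  0.364  0.022]]
```

View pics/i.png

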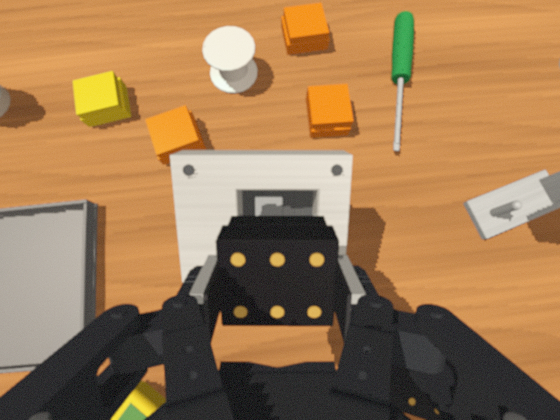

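```bash
python3 -c "
from h import *
for y in (-6.35,0): print(toolmove([.462,.283,.15],(frame(y)*DOWN).as_quat()))
print(toolmove([.435,.12,.24],(frame(-6.35,15)*DOWN).as_quat()))"
```

```text
(array([-0.571, -5.511,  0.847]), array([ 3.00e-03, -3.75e+00,  1.00e-03]))
(array([-0.571, -5.511,  0.847]), array([ 0.211, -3.746, -0.775]))
(array([ 0.176, -2.21 , -0.799]), array([ 3.000e-03, -1.875e+00,  1.000e-03]))
```

```bash
python3 -m pendant '[[0.1,-0.3,-0.6,0,-0.3,0,-0.5],[0.15,-1.1,-0.8,0,-0.9,0,-0.5],[0.18,-2,-0.8,0,-1.6,0,-0.5],[0.1,-2.9,-0.6,0,-2.3,0,-0.5],[-0.1,-3.8,-0.2,0,-3,0,-0.5],[-0.3,-4.6,0.2,0,-3.5,0,-0.5],[-0.5,-5.3,0.6,0,-3.75,0,-0.5],[-0.57,-5.51,0.85,0,-3.75,0,-0.5],[-0.57,-5.51,0.85,0,-3.75,0,-0.5],[-0.57,-5.51,0.85,0,-3.75,0,-0.5]]'
python3 - <<'E'
from h import *
o=manip.get_obs()
c=cal('wrist'); im,d=manip.camera('wrist'); P=cloud('wrist',d,c); Q=P[d>0]
t=Q[(Q[:,2]>.016)&(Q[:,2]<.028)&(abs(Q[:,0]-.46)<.11)&(abs(Q[:,1]-.283)<.11)]
print(cv2.minAreaRect(t[:,:2].astype(np.float32)),np.percentile(t,[1,99],axis=0).round(3))
f=Q[(abs(Q[:,2]-.004)<.006)&(abs(Q[:,0]-.46)<.07)&(abs(Q[:,1]-.283)<.07)]; print('floor',np.median(f,axis=0))
L=R.from_quat(o['ee_rot']).inv().apply(Q-o['position']); m=L[(abs(L[:,0])<.03)&(abs(L[:,1])<.02)&(abs(L[:,2])<.012)]; print(np.percentile(m,[5,50,95],axis=0).round(4))
print(toolmove([.462,.283,.035],(frame(-6.35)*DOWN).as_quat()))
E
```

```text
clock: 24.2
position: [0.4624, 0.2824, 0.1505]
ee_rot: [0.998, -0.056, 0.0, 0.0]
ft_force: [-0.4, -1.4, -1.4]
grip_width: 0.606
grasp_force: 94.8
((0.46638280153274536, 0.2855001986026764), (0.16054120659828186, 0.16231702268123627), 89.69310760498047) [[0.394 0.206 0.016]
 [0.547 0.365 0.023]]
floor [0.4867831  0.27785134 0.00402949]
[[-0.0199 -0.0179 -0.0021]
 [ 0.0046  0.0002 -0.0006]
 [ 0.0226  0.018   0.0063]]
(array([-0.017, -0.013,  2.317]), array([ 0.002, -0.009, -0.008]))
```

```bash
python3 -m pendant '[[0,0,0.6,0,0,0,-0.5],[0,0,1.2,0,0,0,-0.5],[0,0,1.7,0,0,0,-0.5],[0,0,2.1,0,0,0,-0.5],[0,0,2.25,0,0,0,-0.5],[0,0,2.3,0,0,0,-0.5],[0,0,2.32,0,0,0,-0.5],[0,0,2.34,0,0,0,-0.5],[0,0,2.34,0,0,0,-0.5],[0,0,2.34,0,0,0,-0.5]]'
```

```text
clock: 25.5
position: [0.4629, 0.2831, 0.0339]
ee_rot: [0.998, -0.056, 0.001, -0.0]
ft_force: [0.6, -1.5, 5.4]
grip_width: 0.607
grasp_force: 95.6
```

Contact with the floor (about 7 N up). Release and rise.

```bash
python3 -m pendant '[[0,0,0,0,0,0,0.3],[0,0,0,0,0,0,0.6],[0,0,0,0,0,0,0.8],[0,0,0,0,0,0,0.8],[0,0,-0.4,0,0,0,0.8],[0,0,-1,0,0,0,0.8],[0,0,-1.6,0,0,0,0.8],[0,0,-2.4,0,0,0,0.8],[0,0,-2.8,0,0,0,0.8],[0,0,-2.8,0,0,0,0.8]]'
python3 - <<'E'
from h import *
c=cal('wrist'); im,d=manip.camera('wrist'); P=cloud('wrist',d,c)
m=(d>0)&(abs(P[...,0]-.463)<.02)&(abs(P[...,1]-.283)<.02); print(np.percentile(P[m],[5,50,95],axis=0).round(4))
im2,d=manip.camera('scene'); P=cloud('scene',d); t=P[(d>0)&(abs(P[...,0]-.485)<.03)&(abs(P[...,1]+.24)<.03)&(P[...,2]>.17)]; print('grip top',len(t),t.mean(0),t[:,2].max())
cv2.imwrite('pics/j.png',cv2.cvtColor(np.hstack([cv2.resize(im,(400,300)),cv2.resize(im2,(400,300))]),cv2.COLOR_RGB2BGR))
E
```

```text
clock: 26.75
position: [0.4629, 0.2834, 0.175]
ee_rot: [0.998, -0.055, 0.001, -0.0]
ft_force: [-0.1, -0.1, -0.7]
grip_width: 0.902
grasp_force: 0.0
[[0.4546 0.2649 0.0337]
 [0.474  0.2815 0.2435]
 [0.482  0.3007 0.2564]]
grip top 258 [ 0.48801415 -0.24129986  0.18213796] 0.1887529308265966
```

View pics/j.png

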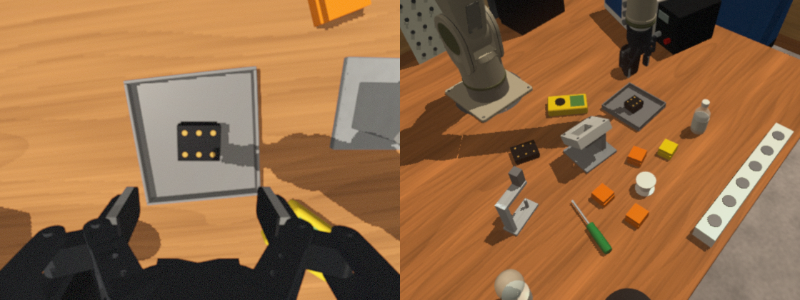

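The module lies flat in the tray, dots up, at (199,141). The extractor stands upright at (515,200), and the screwdriver and spool have not moved.

```bash
python3 -c "
from workcell import manip
print(manip.hand_in())"
```

```text
the job is handed in; nothing more can be done
None
```

The job is handed in at about 27 s on the clock: the module was pushed up and now lies flat, right way up, in the tray; the extractor stands upright on the bench, and the screwdriver and spool were left alone. No verdict was returned.

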